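# Load the electrode plate into a charge tester and run the contact check

## Robot

A 7-joint arm with a two-finger parallel gripper is mounted at the origin on the work surface. World frame = base frame: x ahead of the robot, y to its left, z up, the work surface at z = 0. Lengths are in m, angles in rad, forces in N, time in s.
With the tool pointing down it reaches from about 0.425 to 0.925 m from the base axis. Payload 6.8 kg.
Tool frame: the origin (TCP) lies at the very end of the fingers, on their centre line; the grasp point (between the pads) lies 19 mm behind it; z points along the fingers, y is the line along which they close (so a half turn about z gives the same grasp; the last joint's range is limited). The gripper opens to 85 mm and grips with 20 to 120 N. Pads are 22 mm wide; open, the fingers measure 114 mm over their backs; the gripper's body (76 mm by 85 mm) begins 54 mm behind the grasp point. The pads swing forward as they close: fully open they stand 13 mm farther back than shut.
Start: joints at [-1.338, 0.477, 0.022, 1.555, -0.011, 1.109, -0.083], TCP at [0.226, 0.636, 0.231] pointing down, gripper open.
Joint ranges: [-2.96, 2.96], [-0.34, 2.1], [-1.41, 1.46], [0.24, 2.44], [-1.37, 4.51], [0.17, 1.92], [-2.96, 2.96]. Speed limits (rad/s): [2.39, 2.39, 3.14, 3.14, 3.14, 3.14, 3.14].

## Interface

Orientations are given as a unit quaternion [w, x, y, z].
In Python, from station import bot gives the robot as it stands.
- The arm moves only by the tool jog_arm, never from a script. Its argument "motion" is a list of rows, each a list of 7 numbers: the turn, a rotation vector about the tool's x, y, z in rad, then the shift along the tool's x, y, z in mm, then the finger opening in mm, from 0 to 85.4. A call has 1 to 10 rows; each row is the pose to reach, as a shift and turn from the pose commanded when the call began, along the tool's axes at that moment; what a row does not reach only later rows make up. A row lasts 1/8 s, in which the tool goes at most 62.5 mm and 10.7 degrees, less where a joint would pass 70% of its speed; a pose out of reach is approached as far as the arm can. A call with a gripper value outside its range is refused whole. The fingers move at their own pace and stop on an object; "grip_force" is the grip in N (left out, the last holds). Time passes only in rows, so rows that repeat a pose let the fingers close. It gives the time, the measured TCP pose, the force, the opening and the grip force at its end, in the units of the state.
- bot.get_obs(): the state, without advancing time (a new reading comes with each control period).
- bot.read_camera(name): name is "scene" or "side" or "wrist"; returns a dict with "pixels" (480x640x3 uint8, red, green, blue), "camera_matrix" (3x3 intrinsics, pixels), "T" (4x4, takes a point from camera to world coordinates); the wrist camera has in their place "tool_from_camera" (4x4, takes a point from camera to tool coordinates, whose origin is the TCP and whose axes are the flange's). Camera axes: x right, y down, z forward; pixel columns grow to the right and rows downward; lengths in m; the calibration is good to about 2 mm. A picture is of the moment at which its call begins: read the wrist's pose just before it. There is no depth.
- bot.hand_in(): hands the job in; it is judged then, once.
Trained networks look in a picture, given as the dict that the camera call returned (one of the last four; its "shot" number tells which), for a name from the list of things; names that differ only in an ending like _2 or _b are one class to them, and where a whole thing is asked for, a point or a joint stands for the part that bears it (a point fixed in the world has none). Each returns a list of dicts, best first, with "score" (0 to 1); they miss things now and then, are a little off and sometimes report something else, mostly with a low value. They report only what shows in the picture. A call takes as long as a camera call. They do not tell look-alikes from the thing itself.
- bot.spot_in(thing, picture): "xy" ([column, row] in pixels, amid what is visible of it).
- bot.tip_of(thing, picture): "xy" ([column, row] in pixels: a listed point, or the origin of a listed thing).
The state is a dict: "t": time; "q": joint angles; "joint_vel": joint speeds; "joint_torque": joint torques, N m; "eef_pos": TCP position; "tool_rot": TCP orientation; "contact_force": force on the tool from outside, world axes, zero at the start; "torque": the same for the moment, N m; "gripper_width": opening from 0.0 (shut) to 1.0 (fully open); "grasp_force": force on a finger pad.
Only numpy, scipy, OpenCV 4.12 (cv2) and the standard library are available. Lean on these libraries where they do the work, as an engineer would, in place of code of your own. Each camera call takes 0.05 s, during which the arm holds its last target. There are 200 camera calls.

## Task

Slide the steel electrode plate along its track on top of the tester, over the raised lip and into the pocket beyond, without lifting it out of the track, then keep pushing it gently until it has clearly pressed in the sprung brass contact at the far end (a few newtons, never ramming it hard against the end of its travel). Let go so that the plate lies flat in the pocket, still touching the contact, then press the grey check button on the tester's top fully down and leave it. Leave the other things alone.

Things in the scene. Friction and masses are not known exactly. Their poses are not given: they have to be found in the camera images.
- case: Cream tester fixed on the bench, 300 x 260 x 90 mm; origin at the centre of its underside, x = push direction along the black track on its top (roughly away from the robot), y left, z up. Track on the line y = 0: deck at z = 102 mm from x = -130 to -12 mm, then lip, then pocket. Track 67 mm wide between walls 8 mm thick, tops at z = 114 mm, x = -130 to 136 mm.
- plate: Flat steel electrode plate with two dark dimples, 50 (x) x 64 (y) x 12 mm, about 0.3 kg (varies by 20 %), edges rounded 2 mm; origin at the centre of its underside, x along the track. It starts on the deck before the lip.
- lip_edge (a point): Middle of the lip's far top edge, at (0, 0, 106) mm in the case frame. A metal-faced lip across the whole track: a 24 degree ramp from x = -12 to -3 mm, flat at z = 106 mm to x = 0, then a sheer 4 mm drop to the pocket floor. As the plate tips over it, the plate's tail rides up to 4 mm above the lip; a fingertip then pushing low can get under the tail and jam it.
- pocket_floor (a point): Point on the pocket floor at (25, 0, 102) mm in the case frame, where the origin of a plate lies that has only just dropped in behind the lip. The plate's top then stands 8 mm above the lip. The floor is level with the deck and runs on under the contact.
- stop: Bracket of the contact at the pocket's far end; its origin and axes are the case's, so its pose does NOT tell where the contact stands. A black carriage on it (60 mm wide, top z = 124.5 mm) is set differently each time and holds firm; it carries a brass pin, 10 mm thick, at z = 108.5 mm on the middle line, that points back at the plate.
- pin_zone (a point): Middle of the zone (73, 0, 108.5 mm in the case frame) in which the brass pin's tip stands, anywhere from x = 60 to 86 mm: find it by touch. It yields in +x against 1.2 N per mm over 8 mm, then bottoms hard; over 16 N does harm. Friction of the plate on the floor (about 1 to 4 N) adds to what a pushing tool feels.
- check (a joint): Check button travel in m: 0 up, 0.006 fully down, springs back; about 5 N to push it fully down.
- check_top (a point): Centre of the top face of the grey check button, 26 mm in diameter, pressed straight down; on the tester's top to the right of the track.
- disc: Bystander: steel disc 42 mm across, 10 mm high, lying on the tester's top left of the track; origin under its centre.
- small_plate: Bystander: small steel plate 40 x 30 x 8 mm, on the tester's top left of the track; origin under its centre.
- collar: Bystander: black plastic collar 38 mm across, 12 mm high, on the tester's top right of the track; origin under its centre.
- cell: Bystander: clear test cell on a black four-lugged foot, about 135 mm wide, 184 mm high, on the bench; origin under its centre.
- beaker: Bystander: glass beaker 72 mm across, 90 mm high, on the bench.
- wash_bottle: Bystander: white bottle 60 mm across, 150 mm high, on the bench.
- driver: Bystander: screwdriver lying on the bench.
Not all that is in view belongs to the job. Leave any blue or green look-alike of the plate alone.

How it is judged:
By the outcome, as a careful person would: the job done as asked, in the order asked, and still so for the second after the job is handed in, with the robot touching nothing.
It also fails if it takes over 72 s, if anything falls off the work surface, if the arm or the gripper's body presses on something with over 40 N, if the wrist force passes 120 N, or if a joint passes its speed limit or range.

## Working session

There is one attempt and no reset: what is moved stays moved. The work goes in short steps, Python scripts to look and compute and a tool call to move; the robot and the scene stay as the last step left them, time stands still between calls to the robot, and variables do not carry over. Pictures are saved under pics/ and viewed, at most 10 in all, crops included, and the job is handed in when it is done.

Besides the shell and the picture viewer there is one more tool, called after "Request:" as name(argument=value, ...) on one line, values as JSON. jog_arm: Moves the arm, as the interface text tells. Its arguments: {"type":"object","properties":{"motion":{"type":"array"},"grip_force":{"type":"number"}},"required":["motion"]}

```bash
mkdir -p pics
cat > h.py <<'E'
import numpy as np, cv2
from scipy.spatial.transform import Rotation as R
from station import bot
def ray(pic,xy,T=None):
    K=pic["camera_matrix"];T=pic["T"] if T is None else T
    p=cv2.undistortPoints(np.array([[xy]],float),np.array(K),None)[0,0]
    return np.array(T)[:3,3],np.array(T)[:3,:3]@np.array([p[0],p[1],1])
def atz(pic,xy,z,T=None):
    o,d=ray(pic,xy,T);return o+d*(z-o[2])/d[2]
def toolT(o):
    T=np.eye(4);q=o["tool_rot"];T[:3,:3]=R.from_quat([q[1],q[2],q[3],q[0]]).as_matrix();T[:3,3]=o["eef_pos"];return T
def save(pic,n): cv2.imwrite("pics/"+n,cv2.cvtColor(pic["pixels"],cv2.COLOR_RGB2BGR))
E
python3 - <<'E'
from h import *
o=bot.get_obs();print(o["eef_pos"],o["tool_rot"],o["contact_force"])
print(toolT(o).round(3))
Z=dict(case=0,plate=.102,lip_edge=.106,pocket_floor=.102,pin_zone=.1085,check_top=.1,stop=0,disc=.09,small_plate=.09,collar=.09,cell=0)
for c in("scene","side"):
    p=bot.read_camera(c);save(p,c+"0.png");print(c,p["T"][:3,3])
    for n,z in Z.items():
        for d in bot.tip_of(n,p)[:3]: print(n,round(d["score"],2),np.round(d["xy"],1),atz(p,d["xy"],z).round(4))
E
```

```text
[0.22540797 0.63560467 0.23031843] [-7.28935159e-05  1.69537472e-01  9.85523295e-01 -9.36024652e-04] [-0.39980301 -0.44313665  0.42372204]
[[-0.943  0.334 -0.     0.225]
 [ 0.334  0.943 -0.002  0.636]
 [-0.    -0.002 -1.     0.23 ]
 [ 0.     0.     0.     1.   ]]
scene [1.25783859 0.35223362 0.66617383]
case 0.63 [305.1 293.2] [0.6119 0.0056 0.    ]
case 0.44 [243.9 268.3] [ 0.5971 -0.1634  0.    ]
plate 0.96 [328.  236.6] [0.5271 0.0207 0.102 ]
plate 0.59 [369.  242.3] [0.5087 0.1087 0.102 ]
plate 0.55 [407.5 250.6] [0.5021 0.1914 0.102 ]
lip_edge 0.8 [305.  251.2] [0.6004 0.002  0.106 ]
pocket_floor 0.66 [297.7 256. ] [ 0.6168 -0.0066  0.102 ]
pin_zone 0.83 [281.1 270.6] [ 0.6794 -0.0098  0.1085]
check_top 0.49 [285.7 225.2] [ 0.5248 -0.0861  0.1   ]
stop 0.43 [143.9 260.6] [ 0.6763 -0.3975  0.    ]
disc 0.7 [362.5 246. ] [0.5116 0.0957 0.09  ]
small_plate 0.78 [336.1 285.2] [0.653 0.096 0.09 ]
collar 0.68 [243.1 266.6] [ 0.6824 -0.0982  0.09  ]
cell 0.86 [140.7 258.9] [ 0.6746 -0.4093  0.    ]
side [ 0.41540189 -0.94135806  1.23337094]
case 0.59 [255.2 175. ] [0.4059 0.3557 0.    
[... 175 characters left out ...]
.5262 0.0114 0.102 ]
lip_edge 0.76 [345.  237.3] [0.6085 0.0011 0.106 ]
lip_edge 0.27 [279.  409.8] [ 0.4113 -0.4206  0.106 ]
pocket_floor 0.88 [353.6 237.4] [0.6299 0.0016 0.102 ]
pin_zone 0.88 [372.9 237.7] [ 0.6747 -0.0105  0.1085]
check_top 0.65 [326.3 264.9] [ 0.5528 -0.0723  0.1   ]
check_top 0.58 [375.6 236.8] [ 0.6837 -0.0015  0.1   ]
stop 0.3 [310.4 238.6] [0.5353 0.0967 0.    ]
disc 0.44 [301.5 214.6] [0.5138 0.1027 0.09  ]
small_plate 0.68 [402.6 416.1] [ 0.6517 -0.4567  0.09  ]
small_plate 0.61 [355.  213.3] [0.6489 0.0904 0.09  ]
collar 0.52 [383.2 266.8] [ 0.6864 -0.0869  0.09  ]
cell 0.81 [403.8 416.2] [ 0.6728 -0.4191  0.    ]
cell 0.72 [383.3 267.2] [ 0.7077 -0.0209  0.    ]
```

View pics/scene0.png

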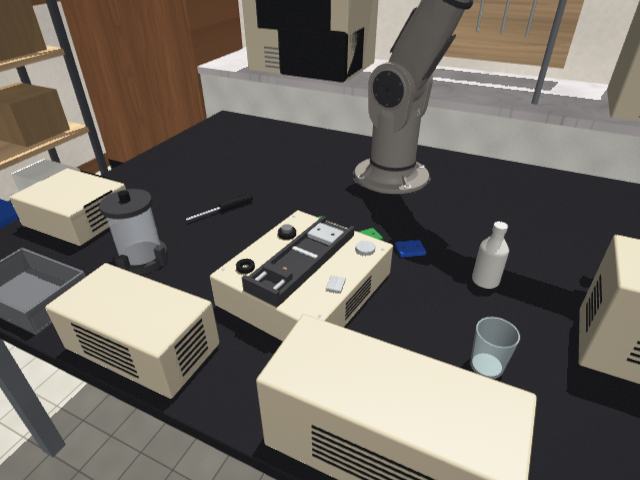

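View pics/side0.png

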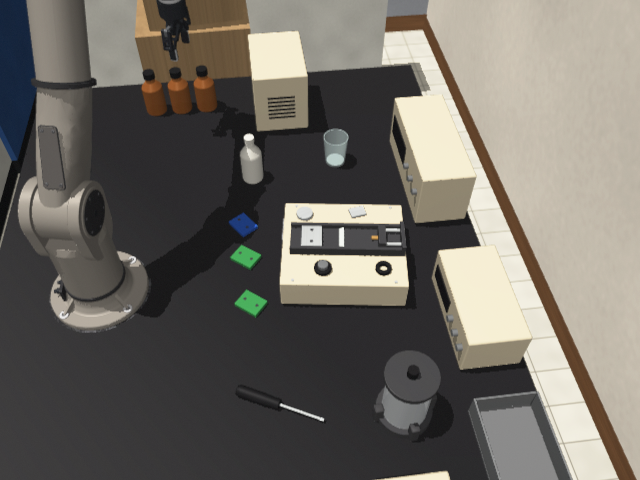

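The white-silver plate on the track (scene 328,237 / side 311,238) fits. The blue (407,250) and green ones (side 245,257 and 250,303) lie on the bench and are decoys. The contact is at side (375,237) and the check button at side (322,267), and the black ring at (384,268) is the collar. Next I move above the track for a close look.

Request:
jog_arm(motion=[[0, 0, -0.18, -484, -482, -40, 0], [0, 0, -0.18, -484, -482, -40, 0], [0, 0, -0.18, -484, -482, -40, 0], [0, 0, -0.18, -484, -482, -40, 0], [0, 0, -0.18, -484, -482, -40, 0], [0, 0, -0.18, -484, -482, -40, 0], [0, 0, -0.18, -484, -482, -40, 0], [0, 0, -0.18, -484, -482, -40, 0], [0, 0, -0.18, -484, -482, -40, 0], [0, 0, -0.18, -484, -482, -40, 0]], grip_force=40)

```text
t: 2.45
eef_pos: [0.4958, 0.0717, 0.2684]
tool_rot: [0.001, 0.08, 0.997, 0.0]
contact_force: [1.1, 1.4, -0.0]
gripper_width: 0.001
grasp_force: 0.0
```

Request:
jog_arm(motion=[[0, 0, 0, -33, -45, 0, 0], [0, 0, 0, -33, -45, 0, 0], [0, 0, 0, -33, -45, 0, 0]])

```text
t: 2.82
eef_pos: [0.5203, 0.0242, 0.2677]
tool_rot: [-0.0, 0.08, 0.997, 0.0]
contact_force: [0.1, 0.5, -0.2]
gripper_width: -0.002
grasp_force: 0.0
```

Run:
```python
from h import *
o=bot.get_obs();p=bot.read_camera("wrist");T=toolT(o)@p["tool_from_camera"];save(p,"w1.png")
print(o["eef_pos"],o["contact_force"],T.round(3))
for n,z in dict(plate=.102,lip_edge=.106,pocket_floor=.102,pin_zone=.1085,check_top=.1,collar=.09).items():
    for d in bot.tip_of(n,p)[:2]: print(n,round(d["score"],2),np.round(d["xy"],1),atz(p,d["xy"],z,T).round(4))
```

```text
[0.52029477 0.02423148 0.26773131] [ 0.10186273  0.4917618  -0.2494239 ] [[ 0.16   0.949  0.271  0.452]
 [ 0.987 -0.154 -0.044  0.035]
 [-0.001  0.274 -0.962  0.41 ]
 [ 0.     0.     0.     1.   ]]
plate 0.89 [324.2  39.9] [0.3828 0.0507 0.102 ]
plate 0.79 [308.6 226.7] [0.5265 0.0142 0.102 ]
pin_zone 0.66 [313.3 378.8] [ 0.6768 -0.0065  0.1085]
check_top 0.68 [215.9 265.4] [ 0.5494 -0.0757  0.1   ]
```

View pics/w1.png

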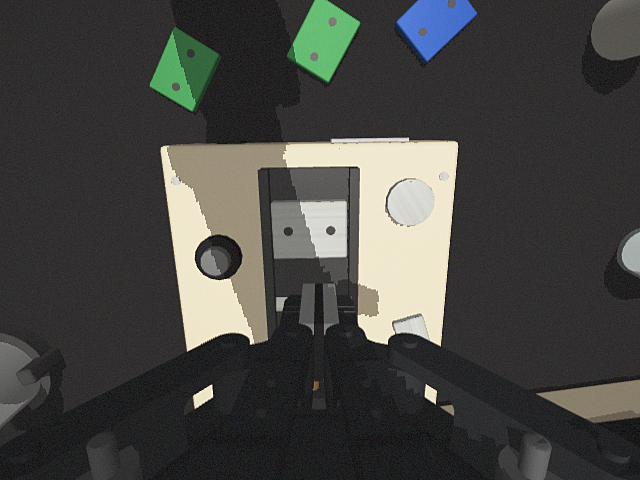

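The wrist picture shows the plate at (271–347, 201–259). The track's rear end is at (259–359, 168), the case's rear edge runs (163,147)–(457,142), and the button is a grey top in a black ring at (215,261).

Run:
```python
from h import *
o=bot.get_obs();p=bot.read_camera("wrist");T=toolT(o)@p["tool_from_camera"]
A=lambda u,v,z:atz(p,(u,v),z,T)[:2].round(4)
a,b=A(163,147,.09),A(457,142,.09);print("case rear",a,b,np.linalg.norm(a-b),np.degrees(np.arctan2(*(b-a)[[0,1]]))) 
a,b=A(259,168,.114),A(359,167,.114);print("track rear",a,b,(a+b)/2,np.linalg.norm(a-b))
for z,c in((.114,[(271,202),(347,202),(347,258),(273,259)]),):
    c=np.array([A(*k,z) for k in c]);print("plate",c,c.mean(0))
print("btn",A(215,261,.1),A(215,261,.11))
# edge angles by line detection
g=cv2.cvtColor(p["pixels"],cv2.COLOR_RGB2GRAY)
print((p["pixels"][262,185:250:2].mean(1)).astype(int), p["pixels"][225:300:2,214].mean(1).astype(int))
for s in("side","scene"):
    q=bot.read_camera(s)
    for d in bot.tip_of("check_top",q)[:2]:print(s,d["xy"],d["score"],[atz(q,d["xy"],z).round(4) for z in(.1,.11)])
```

```text
case rear [ 0.44   -0.0985] [0.4759 0.1517] 0.2527624378739847 8.165365236440287
track rear [ 0.4691 -0.0162] [0.4812 0.0638] [0.47515 0.0238 ] 0.08090988814724685
plate [[ 0.498  -0.012 ]
 [ 0.5079  0.0503]
 [ 0.5566  0.0436]
 [ 0.5474 -0.02  ]] [0.527475 0.015475]
btn [ 0.5454 -0.0752] [ 0.5424 -0.0716]
[224 225 226 225 230 119  42  43 138 133 136 137 137 138 142  74  83  83
  85  79  88  72  54  30  22  35  27  29 123 141 141 141 141] [140 138 139 143 154  41  34  33  30  33  35  60  78  90  85  79  76 128
 145 139 140 139 141 138 136  88  33 171 228 225 224 223 225 226 225 222
 225 224]
side [323.4, 265.3] 0.64 [array([ 0.5459, -0.0726,  0.1   ]), array([ 0.5448, -0.0803,  0.11  ])]
scene [282.4, 224.0] 0.54 [array([ 0.5237, -0.0953,  0.1   ]), array([ 0.5367, -0.0874,  0.11  ])]
```

Request:
jog_arm(motion=[[0, 0, -0.012, 31, -7.5, 0, 0], [0, 0, -0.012, 31, -7.5, 50, 0], [0, 0, -0.012, 31, -7.5, 100, 0], [0, 0, -0.012, 31, -7.5, 140, 0], [0, 0, -0.012, 31, -7.5, 140, 0], [0, 0, -0.012, 31, -7.5, 140, 0]])

```text
t: 4.18
eef_pos: [0.4898, 0.0213, 0.1291]
tool_rot: [0.001, 0.074, 0.997, 0.0]
contact_force: [-0.2, -0.5, -0.2]
gripper_width: -0.003
grasp_force: 0.0
```

Run:
```python
from h import *
o=bot.get_obs();p=bot.read_camera("wrist");print(o["eef_pos"],o["tool_rot"],o["contact_force"])
q=bot.read_camera("side");i=q["pixels"][190:290,260:430];j=p["pixels"]
q["pixels"]=np.vstack([cv2.resize(i,(510,300),interpolation=cv2.INTER_CUBIC),cv2.resize(j,(510,300))[:, :]]);save(q,"w2.png")
```

```text
[0.48975161 0.02131535 0.12914433] [8.46735281e-04 7.44664075e-02 9.97223148e-01 1.75362331e-04] [-0.2040255  -0.53620591 -0.22086495]
```

View pics/w2.png

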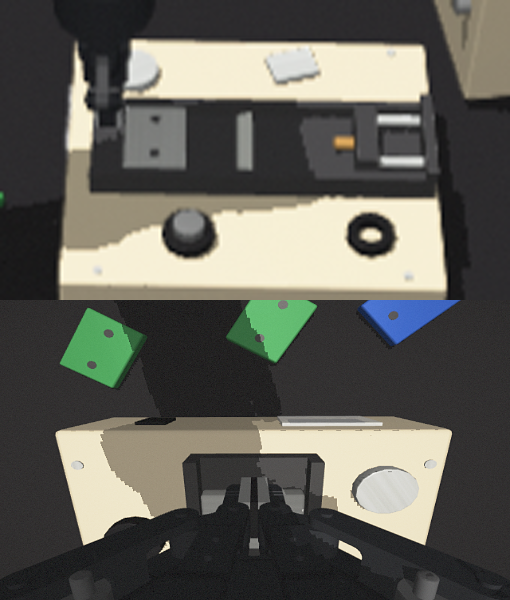

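Fingers are in the track just behind the plate. The plate sits clear of the lip, and the pin tip shows at side pixel (372,237). I back off slightly, lower, and start pushing.

Request:
jog_arm(motion=[[0, 0, 0, 4, 0, 8, 0], [0, 0, 0, 4, 0, 16, 0], [0, 0, 0, 4, 0, 21, 0], [0, 0, 0, 4, 0, 21, 0]])

```text
t: 4.78
eef_pos: [0.4844, 0.0218, 0.1063]
tool_rot: [-0.0, 0.074, 0.997, -0.0]
contact_force: [-0.5, 0.4, 0.1]
gripper_width: -0.004
grasp_force: 0.0
```

Request:
jog_arm(motion=[[0, 0, 0, -3, 0, 0, 0], [0, 0, 0, -6, 0, 0, 0], [0, 0, 0, -9, 0, 0, 0], [0, 0, 0, -12, 0, 0, 0], [0, 0, 0, -15, 0, 0, 0], [0, 0, 0, -18, 0, 0, 0], [0, 0, 0, -21, 0, 0, 0], [0, 0, 0, -24, 0, 0, 0], [0, 0, 0, -27, 0, 0, 0], [0, 0, 0, -30, 0, 0, 0]])

```text
t: 6.02
eef_pos: [0.5147, 0.0174, 0.1068]
tool_rot: [0.0, 0.074, 0.997, 0.0]
contact_force: [-1.5, 0.4, 0.3]
gripper_width: -0.001
grasp_force: 0.8
```

Run:
```python
from h import *
o=bot.get_obs();print(o["eef_pos"],o["contact_force"])
for c,b in(("side",(.102,)),("scene",(.102,))):
    p=bot.read_camera(c)
    for d in bot.tip_of("plate",p)[:3]: print(c,round(d["score"],2),np.round(d["xy"],1),atz(p,d["xy"],.102).round(4))
```

```text
[0.51466526 0.01742652 0.10681506] [-1.50961766  0.42368945  0.27010244]
side 0.87 [246.3 258. ] [ 0.3681 -0.03    0.102 ]
side 0.75 [319.9 239.3] [0.5479 0.0058 0.102 ]
side 0.61 [248.4 300.6] [ 0.3662 -0.1521  0.102 ]
scene 0.93 [408.3 249.7] [0.4983 0.192  0.102 ]
scene 0.59 [322.5 241.5] [0.5487 0.0177 0.102 ]
scene 0.55 [364.8 241.9] [0.5112 0.1001 0.102 ]
```

Request:
jog_arm(motion=[[0, 0, 0, -4, 0, -1, 0], [0, 0, 0, -8, 0, -2, 0], [0, 0, 0, -12, 0, -2, 0], [0, 0, 0, -16, 0, -2, 0], [0, 0, 0, -20, 0, -2, 0], [0, 0, 0, -24, 0, -2, 0], [0, 0, 0, -28, 0, -2, 0], [0, 0, 0, -32, 0, -2, 0], [0, 0, 0, -36, 0, -2, 0], [0, 0, 0, -40, 0, -2, 0]])

```text
t: 7.48
eef_pos: [0.5544, 0.0115, 0.1088]
tool_rot: [0.0, 0.074, 0.997, -0.0]
contact_force: [-1.9, -0.1, -1.9]
gripper_width: -0.004
grasp_force: 0.8
```

```bash
cat >> h.py <<'E'
L=np.array([.604,.0045]);X=np.array([.989,-.148]);N=np.array([.148,.989])
def look(name):
    o=bot.get_obs();e=o["eef_pos"];f=np.array(o["contact_force"])
    print("t",o["t"],"case x,y,z mm",(X@(e[:2]-L)*1e3).round(1),(N@(e[:2]-L)*1e3).round(1),(e[2]*1e3).round(1),"push",(-X@f[:2]).round(2),f.round(2))
    p=bot.read_camera("side");a=p["pixels"][215:260,285:410]
    for d in bot.tip_of("plate",p)[:4]:
        w=atz(p,d["xy"],.102)[:2]
        if abs(N@(w-L))<.03: print("plate",(X@(w-L)*1e3).round(1),d["score"])
    q=bot.read_camera("scene");b=q["pixels"][210:305,240:365]
    if name:
        p["pixels"]=np.vstack([cv2.resize(a,(750,270),interpolation=cv2.INTER_CUBIC),cv2.resize(b,(750,570),interpolation=cv2.INTER_CUBIC)[120:440]]);save(p,name)
E
python3 -c "
from h import *
look('a1.png')"
```

```text
t 7.475 case x,y,z mm -50.1 -0.5 108.8 push 1.86 [-1.89 -0.07 -1.85]
plate -238.5 0.74
plate -18.6 0.69
```

View pics/a1.png

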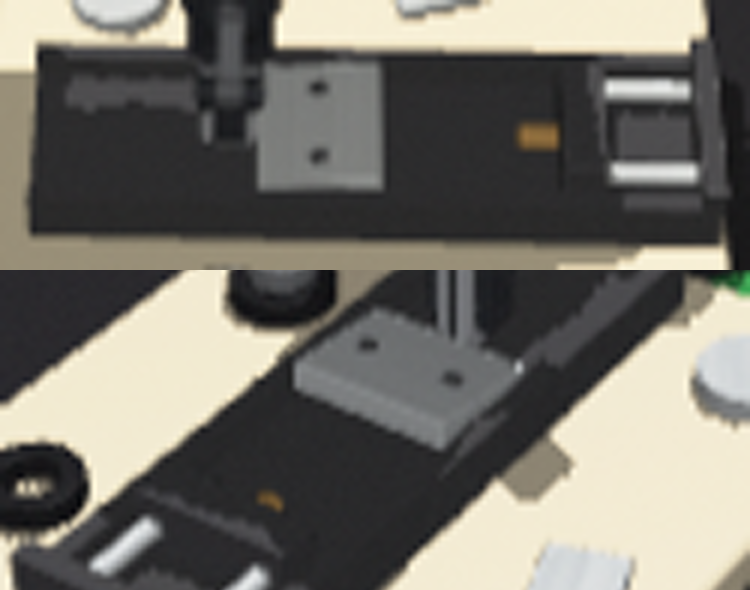

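The nose is on the lip. I now creep toward the tipping point.

Request:
jog_arm(motion=[[0, 0, 0, -1.5, 0, -1, 0], [0, 0, 0, -3, 0, -1, 0], [0, 0, 0, -4.5, 0, -1, 0], [0, 0, 0, -6, 0, -1, 0], [0, 0, 0, -7.5, 0, -1, 0], [0, 0, 0, -9, 0, -1, 0], [0, 0, 0, -10, 0, -1, 0], [0, 0, 0, -11, 0, -1, 0], [0, 0, 0, -11, 0, -1, 0]])

```text
t: 8.75
eef_pos: [0.5649, 0.0099, 0.1099]
tool_rot: [0.0, 0.074, 0.997, 0.0]
contact_force: [-2.6, 0.7, 1.5]
gripper_width: 0.0
grasp_force: 1.2
```

```bash
python3 -c "
from h import *
look('')"
```

```text
t 8.75 case x,y,z mm -39.5 -0.4 109.9 push 2.71 [-2.63  0.74  1.47]
plate -246.8 0.87
plate 4.0 0.61
```

```bash
python3 -c "
from h import *
look('a2.png')"
```

```text
t 8.9 case x,y,z mm -39.5 -0.4 109.9 push 2.34 [-2.29  0.49  2.01]
plate -5.3 0.92
```

View pics/a2.png

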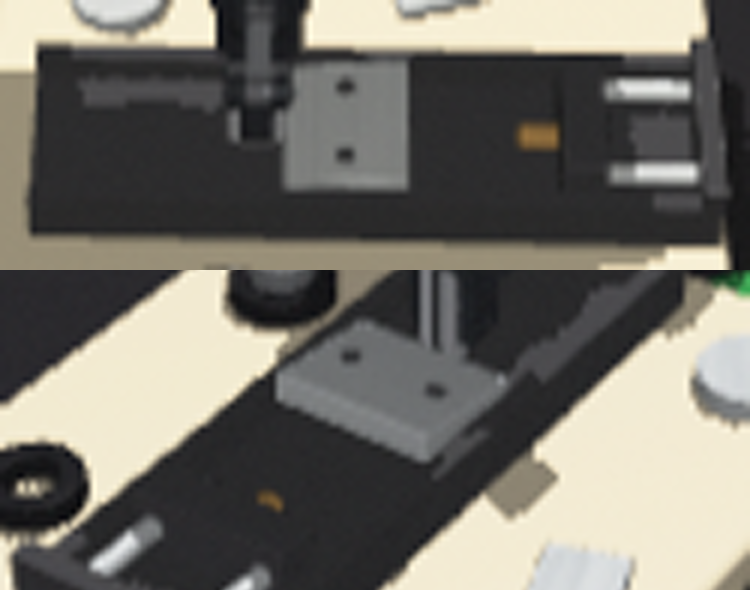

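Request:
jog_arm(motion=[[0, 0, 0, 2, 0, 0, 0], [0, 0, 0, 4, 0, 0, 0], [0, 0, 0, 4, 0, 0, 0]])

```text
t: 9.43
eef_pos: [0.561, 0.0105, 0.11]
tool_rot: [0.0, 0.074, 0.997, 0.0]
contact_force: [0.1, -0.2, -0.0]
gripper_width: -0.001
grasp_force: 0.0
```

```bash
python3 -c "
from h import *
look('a3.png')"
```

```text
t 9.425 case x,y,z mm -43.4 -0.4 110.0 push -0.15 [ 0.12 -0.22 -0.02]
plate -3.1 0.91
plate -237.4 0.68
```

View pics/a3.png

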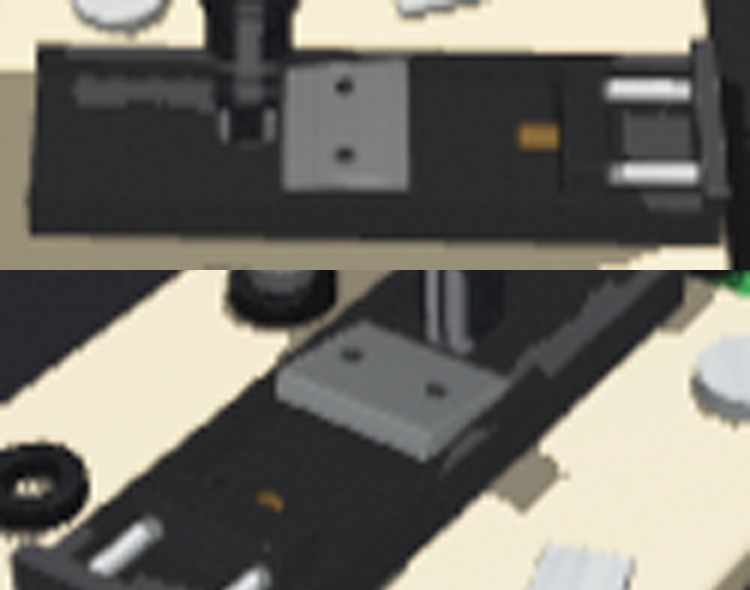

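Still nose-up with the tail on the deck, resting stably. I continue in small steps.

Request:
jog_arm(motion=[[0, 0, 0, -3, 0, 0, 0], [0, 0, 0, -4, 0, 0, 0], [0, 0, 0, -4.7, 0, 0, 0], [0, 0, 0, -5.4, 0, 0, 0], [0, 0, 0, -6.1, 0, 0, 0], [0, 0, 0, -6.8, 0, 0, 0], [0, 0, 0, -6.8, 0, 0, 0]])

```text
t: 10.45
eef_pos: [0.5676, 0.0094, 0.1097]
tool_rot: [-0.0, 0.074, 0.997, -0.0]
contact_force: [-3.1, 0.1, 1.4]
gripper_width: 0.001
grasp_force: 1.8
```

```bash
python3 -c "
from h import *
look('')"
```

```text
t 10.45 case x,y,z mm -36.7 -0.5 109.7 push 3.11 [-3.13  0.09  1.41]
plate 1.0 0.94
```

Request:
jog_arm(motion=[[0, 0, 0, 2, 0, 0, 0], [0, 0, 0, 4, 0, 0, 0], [0, 0, 0, 4, 0, 0, 0]])

```text
t: 10.98
eef_pos: [0.564, 0.0101, 0.11]
tool_rot: [0.0, 0.074, 0.997, 0.0]
contact_force: [-0.6, 1.4, -0.4]
gripper_width: 0.001
grasp_force: 0.0
```

```bash
python3 -c "
from h import *
look('a4.png')"
```

```text
t 10.975 case x,y,z mm -40.4 -0.4 110.0 push 0.79 [-0.58  1.45 -0.4 ]
plate -239.4 0.87
plate -2.7 0.84
```

View pics/a4.png

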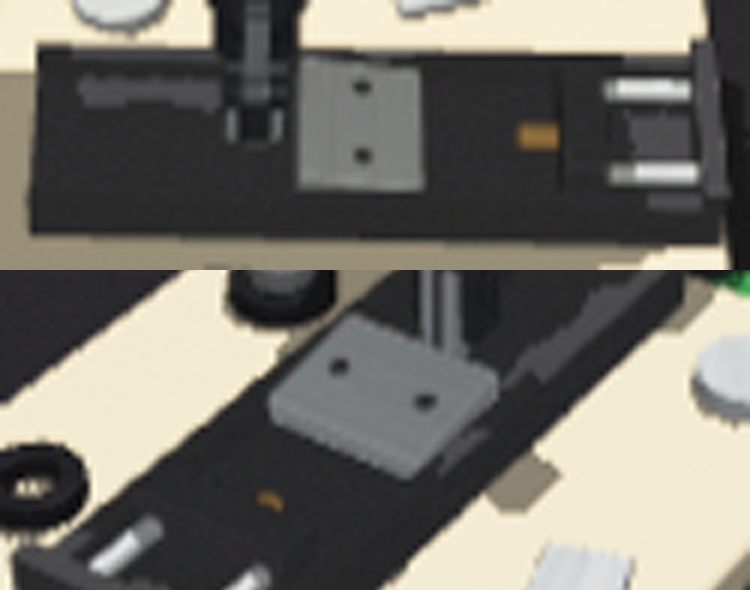

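The plate has tipped nose-down with its tail up. I raise the fingertip, then push while lowering it progressively.

Request:
jog_arm(motion=[[0, 0, 0, 0, 0, -3, 0], [0, 0, 0, 0, 0, -5, 0], [0, 0, 0, -3, 0, -5, 0], [0, 0, 0, -5, 0, -5, 0], [0, 0, 0, -7, 0, -5, 0], [0, 0, 0, -9, 0, -4.5, 0], [0, 0, 0, -11, 0, -4, 0], [0, 0, 0, -13, 0, -3.5, 0], [0, 0, 0, -15, 0, -3, 0], [0, 0, 0, -15, 0, -3, 0]])

```text
t: 12.38
eef_pos: [0.5787, 0.0078, 0.1128]
tool_rot: [0.0, 0.074, 0.997, -0.0]
contact_force: [-0.6, 0.6, 0.8]
gripper_width: -0.001
grasp_force: 0.6
```

```bash
python3 -c "
from h import *
look('a5.png')"
```

```text
t 12.375 case x,y,z mm -25.5 -0.4 112.8 push 0.71 [-0.62  0.64  0.8 ]
plate -240.0 0.93
plate 11.7 0.9
```

View pics/a5.png

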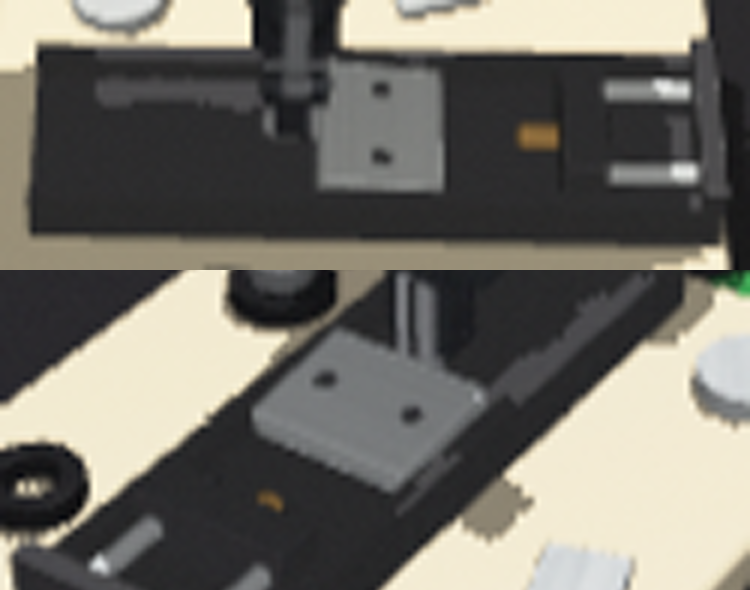

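Request:
jog_arm(motion=[[0, 0, 0, -2, 0, 0.6, 0], [0, 0, 0, -4, 0, 1.2, 0], [0, 0, 0, -6, 0, 1.8, 0], [0, 0, 0, -8, 0, 2.4, 0], [0, 0, 0, -10, 0, 2.8, 0], [0, 0, 0, -12, 0, 3.2, 0], [0, 0, 0, -14, 0, 3.4, 0], [0, 0, 0, -16, 0, 3.4, 0], [0, 0, 0, -18, 0, 3.4, 0], [0, 0, 0, -20, 0, 3.4, 0]])

```text
t: 13.78
eef_pos: [0.5984, 0.0049, 0.1093]
tool_rot: [-0.0, 0.074, 0.997, 0.0]
contact_force: [-1.6, 0.3, 0.8]
gripper_width: 0.002
grasp_force: 0.9
```

```bash
python3 -c "
from h import *
look('')
p=bot.read_camera('side');i=p['pixels'].astype(int);m=(i[:,:,0]-i[:,:,2]>50)&(i[:,:,0]>120);m[:225]=0;m[250:]=0;m[:,:350]=0;m[:,400:]=0
v,u=np.where(m);print(u.min(),u.max(),v.mean(),X@(atz(p,(u.min()-.5,v.mean()),.1085)[:2]-L))
"
```

```text
t 13.775 case x,y,z mm -5.6 -0.4 109.3 push 1.6 [-1.58  0.29  0.79]
plate 28.0 0.59
372 377 237.28571428571428 0.06878384824414469
```

Pin tip is at about x = 69 mm by camera. I approach slowly, watching the force.

Request:
jog_arm(motion=[[0, 0, 0, -1.5, 0, 0, 0], [0, 0, 0, -3, 0, 0, 0], [0, 0, 0, -4.5, 0, 0, 0], [0, 0, 0, -6, 0, 0, 0], [0, 0, 0, -7, 0, 0, 0], [0, 0, 0, -8, 0, 0, 0], [0, 0, 0, -9, 0, 0, 0], [0, 0, 0, -9.5, 0, 0, 0], [0, 0, 0, -10, 0, 0, 0]])

```text
t: 15.1
eef_pos: [0.6081, 0.0034, 0.1094]
tool_rot: [-0.0, 0.074, 0.997, 0.0]
contact_force: [-2.1, 1.4, 1.7]
gripper_width: -0.001
grasp_force: 1.3
```

Request:
jog_arm(motion=[[0, 0, 0, -0.5, 0, 0, 0], [0, 0, 0, -1, 0, 0, 0], [0, 0, 0, -1.5, 0, 0, 0], [0, 0, 0, -2, 0, 0, 0]])

```text
t: 15.6
eef_pos: [0.6098, 0.0032, 0.1094]
tool_rot: [-0.0, 0.074, 0.997, 0.0]
contact_force: [-5.0, 0.8, 3.8]
gripper_width: 0.001
grasp_force: 2.2
```

Request:
jog_arm(motion=[[0, 0, 0, -0.5, 0, 0, 0], [0, 0, 0, -1, 0, 0, 0], [0, 0, 0, -1.5, 0, 0, 0], [0, 0, 0, -2, 0, 0, 0]])

```text
t: 16.1
eef_pos: [0.6109, 0.003, 0.1093]
tool_rot: [-0.001, 0.074, 0.997, 0.0]
contact_force: [-8.1, 1.7, 6.3]
gripper_width: -0.002
grasp_force: 3.9
```

Request:
jog_arm(motion=[[0, 0, 0, 0, 0, -0.7, 0], [0, 0, 0, 0, 0, -1.2, 0], [0, 0, 0, 0, 0, -1.2, 0]])

```text
t: 16.48
eef_pos: [0.6117, 0.0028, 0.1103]
tool_rot: [-0.0, 0.074, 0.997, -0.0]
contact_force: [-3.4, -0.2, -0.6]
gripper_width: 0.002
grasp_force: 2.1
```

```bash
python3 -c "
from h import *
look('')
p=bot.read_camera('side');save(p,'s9.png');i=p['pixels'].astype(int);m=(i[:,:,0]-i[:,:,2]>50)&(i[:,:,0]>120);m[:225]=0;m[250:]=0;m[:,:350]=0;m[:,400:]=0
v,u=np.where(m);print(u.min(),u.max());print(i[237,325:385].mean(1).astype(int))
"
```

```text
t 16.475 case x,y,z mm 7.9 -0.5 110.3 push 3.32 [-3.38 -0.16 -0.55]
plate 42.0 0.6
373 377
[ 43  43  43  45  43  44  45  44  43  43  45  44  44  59 122 145 145 141
 113  84  30  30  31  28  31  61 113 114 125 123 123 125 122 126 125 125
 125 125 124 124 127 126 126 126 126 124 123 104 105 104 104 102  95  40
  46  45  44  43  43  43]
```

Request:
jog_arm(motion=[[0, 0, 0, -0.5, 0, 0, 0], [0, 0, 0, -1, 0, -0.2, 0], [0, 0, 0, -1, 0, -0.2, 0]])

```text
t: 17.05
eef_pos: [0.6128, 0.0027, 0.1107]
tool_rot: [-0.0, 0.074, 0.997, -0.0]
contact_force: [-5.1, 0.3, -1.7]
gripper_width: -0.003
grasp_force: 2.6
```

Request:
jog_arm(motion=[[0, 0, 0, -0.5, 0, 0, 0], [0, 0, 0, -1, 0, -0.2, 0], [0, 0, 0, -1, 0, -0.2, 0]])

```text
t: 17.42
eef_pos: [0.6134, 0.0026, 0.1107]
tool_rot: [-0.001, 0.074, 0.997, -0.0]
contact_force: [-6.0, 0.1, -0.5]
gripper_width: -0.001
grasp_force: 3.0
```

Request:
jog_arm(motion=[[0, 0, 0, -0.5, 0, 0, 0], [0, 0, 0, -1, 0, 0, 0], [0, 0, 0, -1.5, 0, 0, 0], [0, 0, 0, -1.5, 0, 0, 0]])

```text
t: 17.92
eef_pos: [0.6142, 0.0025, 0.1105]
tool_rot: [-0.002, 0.074, 0.997, -0.0]
contact_force: [-7.0, 0.6, -0.5]
gripper_width: 0.001
grasp_force: 3.7
```

```bash
python3 -c "
from h import *
look('')
p=bot.read_camera('side');i=p['pixels'].astype(int)
print(i[237,365:382].tolist())
"
```

```text
t 17.925 case x,y,z mm 10.4 -0.5 110.5 push 6.97 [-6.97  0.56 -0.5 ]
plate -241.8 0.72
plate 46.9 0.67
[[124, 126, 123], [127, 129, 127], [126, 127, 125], [126, 128, 126], [127, 129, 126], [126, 128, 125], [126, 127, 125], [124, 124, 122], [123, 113, 97], [144, 110, 63], [142, 108, 60], [142, 108, 61], [133, 102, 58], [49, 42, 32], [46, 45, 47], [44, 44, 45], [44, 45, 46]]
```

Force rises by about 1.2 N/mm, so the pin is pressed in by about 4 mm. I release gently.

Request:
jog_arm(motion=[[0, 0, 0, 1, 0, 0, 0], [0, 0, 0, 2, 0, 0, 0], [0, 0, 0, 3, 0, 0, 0], [0, 0, 0, 4, 0, 0, 0], [0, 0, 0, 6, 0, 0, 0], [0, 0, 0, 10, 0, 0, 0], [0, 0, 0, 14, 0, -5, 0], [0, 0, 0, 14, 0, -30, 0], [0, 0, 0, 14, 0, -60, 0], [0, 0, 0, 14, 0, -80, 0]])

```text
t: 19.38
eef_pos: [0.6026, 0.0043, 0.1932]
tool_rot: [0.001, 0.074, 0.997, 0.0]
contact_force: [-0.4, -0.3, -1.2]
gripper_width: 0.004
grasp_force: 0.0
```

Run:
```python
from h import *
look('')
p=bot.read_camera('side');i=p['pixels'].astype(int);print(i[237,365:382].tolist())
B=[]
def c(p,T,n):
    for d in bot.tip_of("check_top",p)[:2]:
        print(n,d["score"],np.round(d["xy"],1));B.append((n,ray(p,d["xy"],T)))
        for z in(.1,.105,.11,.115):
            w=atz(p,d["xy"],z,T)[:2];print("  ",z,w.round(4),(X@(w-L)*1e3).round(1),(N@(w-L)*1e3).round(1))
c(p,None,"side");q=bot.read_camera("scene");c(q,None,"scene")
o=bot.get_obs();w=bot.read_camera("wrist");c(w,toolT(o)@w["tool_from_camera"],"wrist")
a=cv2.resize(p["pixels"][205:285,280:410],(780,480),interpolation=cv2.INTER_CUBIC)[:300]
b=cv2.resize(q["pixels"][205:305,235:365],(780,600),interpolation=cv2.INTER_CUBIC)[60:360]
p["pixels"]=np.vstack([cv2.resize(p["pixels"][210:290,280:410],(480,295),interpolation=cv2.INTER_CUBIC),cv2.resize(q["pixels"][210:290,240:370],(480,295),interpolation=cv2.INTER_CUBIC)]);save(p,"last.png")
```

```text
t 19.375 case x,y,z mm -1.4 -0.4 193.2 push 0.35 [-0.4  -0.29 -1.24]
plate 37.2 0.88
plate -239.0 0.78
[[127, 129, 126], [127, 128, 126], [128, 129, 126], [127, 129, 126], [126, 127, 125], [126, 127, 125], [125, 123, 118], [128, 99, 57], [143, 109, 62], [142, 109, 62], [141, 107, 61], [140, 108, 62], [132, 101, 57], [48, 41, 31], [46, 46, 47], [45, 44, 46], [44, 43, 45]]
side 0.52 [324.6 264. ]
   0.1 [ 0.5492 -0.0691] -43.3 -80.9
   0.105 [ 0.5486 -0.073 ] -43.3 -84.8
   0.11 [ 0.548  -0.0768] -43.3 -88.7
   0.115 [ 0.5474 -0.0807] -43.3 -92.6
side 0.43 [336.2 159.9]
   0.1 [0.6289 0.2822] -16.5 278.4
   0.105 [0.628  0.2768] -16.6 272.9
   0.11 [0.627  0.2714] -16.7 267.4
   0.115 [0.6261 0.2661] -16.9 261.9
scene 0.65 [287.9 226.5]
   0.1 [ 0.5273 -0.079 ] -63.5 -94.0
   0.105 [ 0.5338 -0.0752] -57.7 -89.2
   0.11 [ 0.5402 -0.0714] -51.8 -84.5
   0.115 [ 0.5467 -0.0676] -46.0 -79.8
wrist 0.79 [184.6 177.8]
   0.1 [ 0.5454 -0.0742] -46.3 -86.5
   0.105 [ 0.5451 -0.0723] -46.9 -84.6
   0.11 [ 0.5448 -0.0703] -47.4 -82.8
   0.115 [ 0.5446 -0.0684] -48.0 -80.9
```

View pics/last.png

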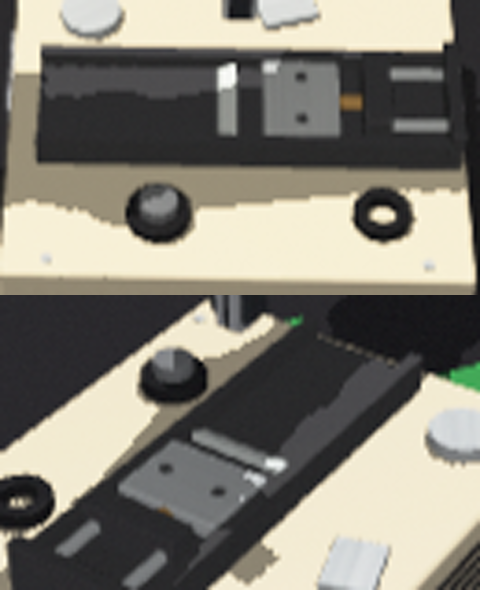

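Plate lies flat in the pocket against the brass pin. Now the button at about (0.546, -0.073), top near z ≈ 0.106.

Request:
jog_arm(motion=[[0, 0, 0, 22, -43, 0, 0], [0, 0, 0, 44.5, -85, 0, 0], [0, 0, 0, 44.5, -85, 20, 0], [0, 0, 0, 44.5, -85, 50, 0], [0, 0, 0, 44.5, -85, 73, 0], [0, 0, 0, 44.5, -85, 73, 0]])

```text
t: 20.58
eef_pos: [0.5435, -0.073, 0.1162]
tool_rot: [-0.002, 0.074, 0.997, -0.0]
contact_force: [0.2, -0.1, 0.0]
gripper_width: 0.001
grasp_force: 0.0
```

Request:
jog_arm(motion=[[0, 0, 0, 0, 0, 2, 0], [0, 0, 0, 0, 0, 4, 0], [0, 0, 0, 0, 0, 6, 0], [0, 0, 0, 0, 0, 8, 0], [0, 0, 0, 0, 0, 10, 0], [0, 0, 0, 0, 0, 10, 0]])

```text
t: 21.32
eef_pos: [0.5455, -0.0731, 0.1083]
tool_rot: [0.0, 0.074, 0.997, 0.0]
contact_force: [0.1, 0.5, 3.0]
gripper_width: 0.002
grasp_force: 1.8
```

Request:
jog_arm(motion=[[0, 0, 0, 0, 0, 1, 0], [0, 0, 0, 0, 0, 2, 0], [0, 0, 0, 0, 0, 2, 0]])

```text
t: 21.7
eef_pos: [0.5455, -0.0731, 0.1062]
tool_rot: [0.0, 0.074, 0.997, 0.0]
contact_force: [1.3, 1.3, 4.6]
gripper_width: -0.001
grasp_force: 2.4
```

Request:
jog_arm(motion=[[0, 0, 0, 0, 0, 1, 0], [0, 0, 0, 0, 0, 2, 0], [0, 0, 0, 0, 0, 2, 0]])

```text
t: 22.08
eef_pos: [0.5456, -0.073, 0.1058]
tool_rot: [0.001, 0.074, 0.997, 0.001]
contact_force: [-5.7, 1.3, 21.3]
gripper_width: -0.0
grasp_force: 10.6
```

Request:
jog_arm(motion=[[0, 0, 0, 0, 0, 1, 0], [0, 0, 0, 0, 0, 2, 0], [0, 0, 0, 0, 0, 2, 0]])

```text
t: 22.45
eef_pos: [0.5457, -0.0731, 0.1055]
tool_rot: [0.001, 0.075, 0.997, 0.001]
contact_force: [-10.5, 2.6, 38.1]
gripper_width: 0.004
grasp_force: 19.0
```

Hard stop reached at about 5 N of spring force plus contact, so the button is fully down. I withdraw.

Request:
jog_arm(motion=[[0, 0, 0, 0, 0, -5, 0], [0, 0, 0, 0, 0, -20, 0], [0, 0, 0, 0, 0, -60, 0], [0, 0, 0, 0, 0, -100, 0], [0, 0, 0, 0, 0, -120, 0], [0, 0, 0, 0, 0, -120, 0]])

```text
t: 23.2
eef_pos: [0.5456, -0.0732, 0.2234]
tool_rot: [0.001, 0.074, 0.997, 0.0]
contact_force: [-0.2, -0.3, 0.6]
gripper_width: -0.004
grasp_force: 0.0
```

```bash
python3 -c "
from h import *
look('')
p=bot.read_camera('side');i=p['pixels'].astype(int);print(i[237,369:379].tolist())
for n,z in (('disc',.09),('small_plate',.09),('collar',.09)):
    for d in bot.tip_of(n,p)[:1]: print(n,atz(p,d['xy'],z).round(3))
print(bot.hand_in())"
```

```text
t 23.2 case x,y,z mm -46.3 -85.5 223.4 push 0.14 [-0.18 -0.29  0.56]
plate 34.7 0.94
plate -246.2 0.87
[[221, 223, 220], [222, 223, 220], [216, 213, 206], [200, 154, 87], [219, 167, 95], [220, 169, 95], [220, 170, 96], [220, 169, 96], [209, 160, 90], [76, 64, 50]]
disc [0.521 0.093 0.09 ]
small_plate [0.643 0.091 0.09 ]
collar [0.611 0.013 0.09 ]
the job is handed in; nothing more can be done
None
```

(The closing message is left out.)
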